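# Fit and snug the hose clamp on the rack blower

## Task

Take the worm-drive hose clamp from its orange stand and slide it, red key upwards, over the barbs of the blue rubber sleeve on the blower's front until it is home against the sleeve's shoulder with its screw housing on the locating tab. Then turn the red key clockwise until the band is snug on the sleeve, without over-tightening it, and let go; leave the jar, the power adapter and the headphone amp alone.

Things in the scene. Friction and masses are not known exactly. Their poses are not given: they have to be found in the camera images.
- clamp: Hose clamp, about 150 g: steel band ring, inside diameter 34.4 mm, outside 39.4 mm, 12 mm wide, red key on top. Origin: the ring's centre. x: the ring's axis, level; z: up, along the screw; screw housing on its -y side. On the stand the ring's centre is 46 mm above the desk; lift it straight up out of the stand.
- housing (a point): 3 mm above the middle of the screw housing, an aluminium block 16 (x) x 16 (y) x 22 (z) mm, its middle 31 mm from the ring's centre along the clamp's -y, level with it. Axes as the clamp. To hold the clamp, close along x on its flat sides; keep the fingers over 20 mm from the ring's axis and their tips at most 12 mm below it, to clear the sleeve's shoulder and tab.
- key_grip (a point): Middle of the red thumb key's blade, on the screw axis, 39 mm above the ring's centre. Blade 8 mm thick (its x), 22 wide (its y), 22 tall (24 to 46 mm above the ring's centre), on a 9 mm stem: pinch the broad sides (close along its x), in the upper half to keep the finger tips off the band. At the start the broad sides face along the ring's axis.
- thumb_key: Key and screw: clockwise from above draws the band in 2.5 mm of diameter per rad; it stays where left. Slack differs and shows in no pose: the band grips after 2.1 to 3.8 rad. Turning takes 0.17 N m until then, and about 0.25 N m more per rad after. Snug at 0.24 to 0.34 N m; 0.41 crushes. Gripping, the clamp shifts up to 4 mm, mostly towards its housing and up: let the hand follow.
- sleeve: Blue rubber sleeve on the blower's outlet stub, level, axis 58 mm above the desk, fixed. Origin: on the axis at the front panel; it points along its own -x; z up. From the panel: 29 mm diameter; shoulder 38 mm diameter from 35 to 40 mm; clamp groove 29 mm diameter to 60 mm; two barbs 32 mm diameter to 70 mm (1.2 mm play in the band); taper to 25 mm diameter at the mouth, 77 mm out.
- seat (a point): On the sleeve's axis, 46 mm from the panel: the ring's centre when the band touches the shoulder. Axes as the sleeve (x into the blower). A level locating tab stands on the sleeve's -y side under the housing: top 13.5 mm below the axis, 23 to 39 mm beside it, 36 to 54 mm from the panel; it stops the let-go clamp swinging down. Untightened, the ring hangs 2.7 mm low.
- mouth (a point): On the sleeve's axis at its open end, 77 mm from the blower's panel, 58 mm above the desk. Axes as the sleeve. Turned clockwise with the housing on the tab side, the key's torque presses the band on to the shoulder.
- blower: Grey half-rack cooling blower, 164 x 224 mm, 98 mm tall, heavy, fixed. Origin: centre of its underside; its front panel faces its -x, 84 mm from the origin, with the sleeve in the middle.
- stand: Orange fitting stand, fixed: base 100 x 100 x 6 mm, a slotted block under the ring (36 mm tall, from 14 mm on the -y side to 22 mm on the +y side) and a 12 mm wide pillar, 35 mm tall, under the screw housing. Origin: on the desk under the ring's centre; axes as the clamp's at the start.
- jar: Brown clay jar with dark lid, 68 mm diameter, 75 mm tall. Origin: centre of its underside. Bystander.
- adapter: White power adapter, 62 x 62 x 28 mm. Origin: centre of its underside. Bystander.
- headphone_amp: Dark headphone amp with four knobs, 90 x 110 x 38 mm. Origin: centre of its underside. Bystander.
Mind the look-alikes: they are no part of the job. There is more than one size of the clamp; the job needs the smaller.

How it is judged:
By the outcome, as a careful person would: the job done as asked, in the order asked, and still so for the second after the job is handed in, with the robot touching nothing.
It also fails if it takes over 72 s, if anything falls off the work surface, if the arm or the gripper's body presses on something with over 40 N, if the wrist force passes 120 N, or if a joint passes its speed limit or range.

## Robot

A 6-joint arm with a two-finger parallel gripper is mounted at the origin on the work surface. World frame = base frame: x ahead of the robot, y to its left, z up, the work surface at z = 0. Lengths are in m, angles in rad, forces in N, time in s.
With the tool pointing down it reaches from about 0.3 to 0.775 m from the base axis. Payload 14.6 kg.
Tool frame: the origin (TCP) lies on the mounting face of the last link; the fingertips stand 173 mm ahead of it and the grasp point (between the pads) lies 155 mm ahead of it; z points along the fingers, x is the direction in which the jaws open and shut, and the axes are right-handed (so a half turn about z gives the same grasp; the last joint's range is limited). The gripper opens to 85 mm and grips with 20 to 120 N. Pads are 22 mm wide; open, the fingers measure 114 mm over their backs; the gripper's body (76 mm by 85 mm) begins 54 mm behind the grasp point. The pads swing forward as they close: fully open they stand 13 mm farther back than shut.
Start: joints at [1.068, 0.3, 1.521, -0, 1.321, -0.067], TCP at [0.232, 0.499, 0.405] pointing down, gripper open.
Joint ranges: [-3.03, 3.03], [-0.79, 2.21], [0.23, 2.52], [-1.04, 4.18], [0, 3.07], [-2.55, 2.55]. Speed limits (rad/s): [2.22, 2.22, 2.57, 3.14, 3.14, 3.14].

## Interface

Orientations are given as [roll, pitch, yaw] about the fixed x, y, z axes, in that order (R = Rz(yaw) Ry(pitch) Rx(roll)).
In Python, from station import * gives the robot as it stands.
- The arm moves only by the tool send_rows, never from a script. Its argument "commands" is a list that holds one entry, the list of rows, each a list of 7 numbers: the closure in counts, from 0 (fully open) to 255 (shut), then the shift along the tool's x, y, z in cm, then the turn, a rotation vector about the tool's x, y, z in degrees. A call has exactly 8 rows; each row is the pose to reach, as a shift and turn from the pose measured when the call began, along the tool's axes at that moment; what a row does not reach only later rows make up. A row lasts 1/8 s, in which the tool goes at most 62.5 mm and 10.7 degrees, less where a joint would pass 70% of its speed; a pose out of reach is approached as far as the arm can. A call with a gripper value outside its range is refused whole. The fingers move at their own pace and stop on an object; "newtons" is the grip in N (left out, the last holds). Time passes only in rows, so rows that repeat a pose let the fingers close, or fill a call up. It gives the time, the measured TCP pose, the force and the opening at its end, in the units of the state.
- get_obs(): the state, without advancing time (a new reading comes with each control period).
- grab_frame(name): name is "scene" or "side" or "wrist"; returns a dict with "frame" (400x640x3 uint8, red, green, blue), "z_map" (400x640 float32, m along the optical axis (not along the pixel's ray), 0 where there is no reading), "fx", "fy", "cx", "cy" (pixels), "world_from_camera" (4x4, takes a point from camera to world coordinates); the wrist camera has in their place "T_tool_cam" (4x4, takes a point from camera to tool coordinates, whose origin is the TCP and whose axes are the tool frame's). Camera axes: x right, y up, looking along -z (the intrinsics and any distortion apply to the point x, -y, -z); pixel columns grow to the right and rows downward; lengths in m; the calibration is good to about 2 mm. A picture is of the moment at which its call begins: read the wrist's pose just before it.
- finish_job(): hands the job in, once; it reports no verdict.
The state is a dict: "time_s": time; "joint_pos": joint angles; "qd": joint speeds; "tau": joint torques, N m; "eef_pos": TCP position; "tcp_rot": TCP orientation; "contact_force": force on the tool from outside, world axes, zero at the start; "wrist_torque": the same for the moment, N m; "grip_width": finger opening in m.
Only numpy, scipy, OpenCV 4.12 (cv2) and the standard library are available. Lean on these libraries where they do the work, as an engineer would, in place of code of your own. Each camera call takes 0.05 s, during which the arm holds its last target. There are 200 camera calls.

## Working session

There is one attempt and no reset: what is moved stays moved. The work goes in short steps, Python scripts to look and compute and a tool call to move; the robot and the scene stay as the last step left them, time stands still between calls to the robot, and variables do not carry over. Pictures are saved under pics/ and viewed, about 8 in all and at most 12, crops included, and the job is handed in when it is done.

Besides the shell and the picture viewer there is one more tool, called after "Request:" as name(argument=value, ...) on one line, values as JSON. send_rows: Moves the arm, as the interface text tells. Its arguments: {"type":"object","properties":{"commands":{"type":"array"},"newtons":{"type":"number"}},"required":["commands"]}

```bash
mkdir -p pics
cat > h.py <<'E'
from station import *
import numpy as np, cv2
from scipy.spatial.transform import Rotation as R
def cam(n):
    o=get_obs(); f=grab_frame(n)
    if 'world_from_camera' in f: T=np.array(f['world_from_camera'])
    else:
        W=np.eye(4); W[:3,:3]=rot(o); W[:3,3]=o['eef_pos']; T=W@np.array(f['T_tool_cam'])
    f['T']=T; return f
def rot(o): return R.from_euler('xyz',o['tcp_rot']).as_matrix()
def save(n,im): cv2.imwrite('pics/'+n,im[:,:,::-1])
def pts(f):
    z=f['z_map']; v,u=np.mgrid[:z.shape[0],:z.shape[1]]
    P=np.stack([(u-f['cx'])/f['fx']*z,-(v-f['cy'])/f['fy']*z,-z],-1)
    return P@f['T'][:3,:3].T+f['T'][:3,3]
def ray(f,u,v,h):
    d=f['T'][:3,:3]@np.array([(u-f['cx'])/f['fx'],-(v-f['cy'])/f['fy'],-1]); c=f['T'][:3,3]
    return c+d*(h-c[2])/d[2]
E
python3 - <<'E'
from h import *
o=get_obs(); print({k:np.round(v,3) for k,v in o.items()})
fs={}
for n in ['scene','side','wrist']:
    f=cam(n); save(n+'0.png',f['frame']); print(n,f.keys(),np.round(f['T'],3).tolist(),f['fx'],f['cx'],f['cy'],(f['z_map']>0).mean()); np.savez(n+'0.npz',**{k:f[k] for k in ['frame','z_map','fx','fy','cx','cy','T']})
E
```

```text
{'time_s': np.float64(0.0), 'joint_pos': array([ 1.068,  0.3  ,  1.522,  0.   ,  1.321, -0.067]), 'qd': array([-0.   , -0.001,  0.   ,  0.   , -0.002,  0.002]), 'tau': array([-1.000e-03, -5.435e+01, -3.618e+01, -0.000e+00,  4.000e-03,
        0.000e+00]), 'eef_pos': array([0.232, 0.499, 0.404]), 'tcp_rot': array([-3.141e+00,  1.000e-03,  1.135e+00]), 'contact_force': array([ 0.499, -0.717, -0.08 ]), 'wrist_torque': array([-0.043,  0.057,  0.032]), 'grip_width': np.float64(0.085)}
scene dict_keys(['frame', 'z_map', 'fx', 'fy', 'cx', 'cy', 'world_from_camera', 'T']) [[-0.778, -0.351, 0.521, 1.048], [0.628, -0.411, 0.661, 0.683], [-0.017, 0.841, 0.54, 0.603], [0.0, 0.0, 0.0, 1.0]] 363.62883039216 322.7466484275733 198.96667892621653 0.9959765625
side dict_keys(['frame', 'z_map', 'fx', 'fy', 'cx', 'cy', 'world_from_camera', 'T']) [[0.877, 0.365, -0.313, 0.215], [-0.48, 0.684, -0.549, -0.551], [0.014, 0.632, 0.775, 0.915], [0.0, 0.0, 0.0, 1.0]] 378.918783737236 323.0090154314983 201.23768146899806 0.99609765625
wrist dict_keys(['frame', 'z_map', 'fx', 'fy', 'cx', 'cy', 'T_tool_cam', 'T']) [[0.421, -0.869, -0.259, 0.165], [0.907, 0.403, 0.121, 0.528], [-0.0, -0.286, 0.958, 0.374], [0.0, 0.0, 0.0, 1.0]] 337.44500799279274 320.188636459006 194.88000339986107 0.9961484375
```

View pics/scene0.png

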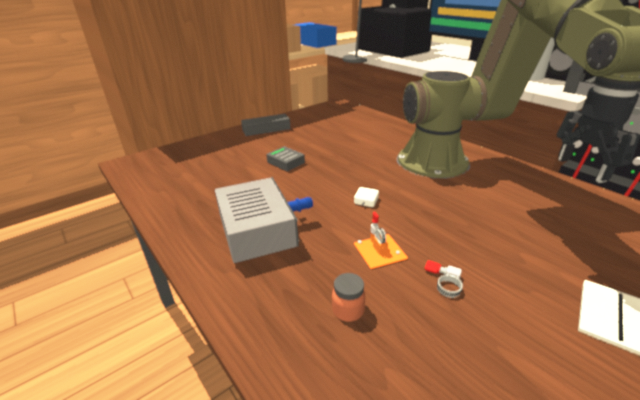

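View pics/side0.png

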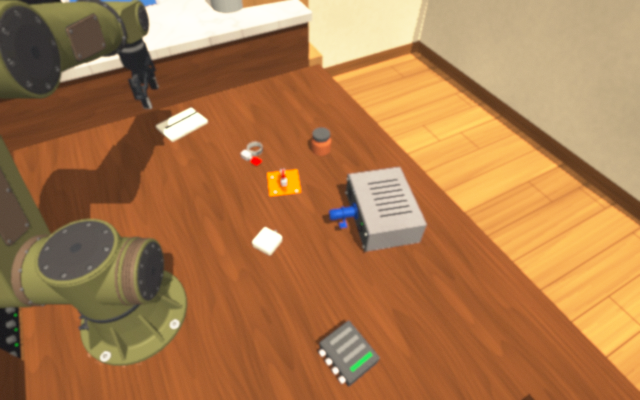

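Scene view: the clamp on the orange stand is at (378,232), with its red key at (376,216). The look-alike is a larger clamp lying flat at (450,285). The blower is at (258,220), its sleeve at (300,204), the jar at (348,298), the adapter at (366,197) and the amp at (286,158). The side view agrees: clamp on stand (283,180), look-alike (255,152), sleeve (342,213). I choose the one on the stand.

```bash
cat > m.py <<'E'
from h import *
def ld(n): 
    d=np.load(n+'0.npz'); return {k:d[k] for k in d.files}
for n in ['scene','side']:
    f=ld(n); P=pts(f); hsv=cv2.cvtColor(f['frame'],cv2.COLOR_RGB2HSV); h,s,v=cv2.split(hsv)
    work=(P[...,0]>.25)&(P[...,0]<1.1)&(abs(P[...,1])<.6)&(P[...,2]>-.02)&(P[...,2]<.2)
    def rect(m,nm):
        Q=P[m]; 
        if len(Q)<10: print(nm,len(Q));return
        r=cv2.minAreaRect((Q[:,:2]*1000).astype(np.float32)); print(n,nm,len(Q),'med',np.round(np.median(Q,0),3),'rect',np.round(r[0],1),np.round(r[1],1),round(r[2],1),'z',np.round(np.percentile(Q[:,2],[2,98]),3))
    top=work&(s<60)&(P[...,2]>.085)&(P[...,2]<.11)
    nl,lab,st,_=cv2.connectedComponentsWithStats(top.astype(np.uint8)); i=1+np.argmax(st[1:,4]); rect(lab==i,'blowertop')
    rect(work&(h>105)&(h<125)&(s>150)&(P[...,2]>.0),'blue')
    org=work&(h>8)&(h<22)&(s>200)&(v>200)&(P[...,2]<.015); 
    nl,lab,st,_=cv2.connectedComponentsWithStats(org.astype(np.uint8)); i=1+np.argmax(st[1:,4]); rect(lab==i,'orange')
    red=((h<6)|(h>174))&(s>190)&(v>150)&work
    nl,lab,st,ce=cv2.connectedComponentsWithStats(red.astype(np.uint8))
    for i in range(1,nl):
        if st[i,4]>8: print(ce[i]); rect(lab==i,'red')
E
python3 m.py
python3 - <<'E'
import cv2,numpy as np
a=cv2.imread('pics/scene0.png')[170:310,270:470]; b=cv2.imread('pics/side0.png')[120:260,225:425]
cv2.imwrite('pics/crop1.png',np.vstack([cv2.resize(x,None,fx=2.1*1,fy=2.1,interpolation=cv2.INTER_CUBIC) for x in (a,b)]))
E
```

```text
scene blowertop 3239 med [ 0.717 -0.015  0.099] rect [707.3 -37.8] [215.2 163.5] 73.0 z [0.087 0.101]
scene blue 174 med [0.59  0.005 0.067] rect [590.1   4.8] [20.3 61. ] 66.9 z [0.055 0.075]
scene orange 81 med [0.514 0.243 0.007] rect [513.9 235.7] [31.8 48.4] 35.2 z [0.004 0.015]
[374.84615385 216.94230769]
scene red 52 med [0.501 0.194 0.085] rect [499.5 192.1] [19.4 10.4] 86.0 z [0.071 0.094]
[431.85714286 266.21768707]
scene red 147 med [0.47  0.35  0.016] rect [465.9 349.5] [30.6 32.1] 26.1 z [0.006 0.022]
side blowertop 3622 med [ 0.698 -0.057  0.097] rect [703.5 -44.3] [221.8 162.8] 72.7 z [0.089 0.101]
side blue 291 med [ 0.588 -0.016  0.069] rect [600.8 -14.8] [94.1 60.7] 11.4 z [0.042 0.079]
side orange 294 med [0.489 0.22  0.004] rect [499.  232.8] [116.6  85.4] 72.0 z [-0.003  0.009]
[255.44776119 160.97014925]
side red 67 med [0.462 0.345 0.015] rect [462.6 349.8] [28.5 46.9] 11.9 z [0.006 0.02 ]
```

View pics/crop1.png

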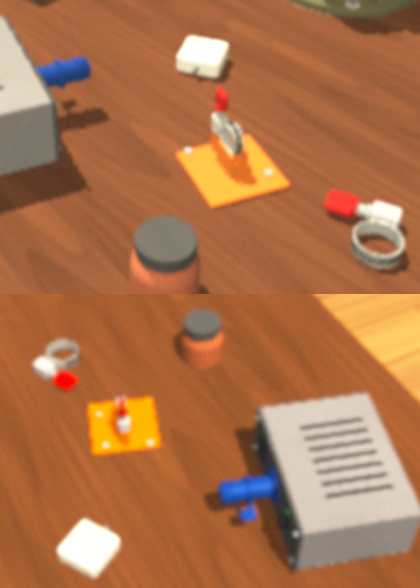

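The crop shows the stand clamp with its red key upright at crop (221,98). The larger clamp lies flat, and the sleeve's tab is on the robot's -y side. The blower centre is about (0.705,-0.041) at yaw about -17°. Next I go above the stand for a wrist look.

```bash
cat >> h.py <<'E'
def go(pos,yaw=None,o=None):
    o=o or get_obs(); M=rot(o); d=M.T@(np.array(pos)-o['eef_pos'])*100
    rv=np.zeros(3)
    if yaw is not None: rv=np.degrees(R.from_matrix(M.T@R.from_euler('xyz',[np.pi,0,yaw]).as_matrix()).as_rotvec())
    print('shift cm',np.round(d,2),'turn deg',np.round(rv,1)); return d,rv
E
python3 - <<'E'
from h import *
o=get_obs(); go(o['eef_pos']+np.array([.271,-.285,-.10]),1.135)
print(np.round(grab_frame('wrist')['T_tool_cam'],3))
E
```

```text
shift cm [-14.39  36.6   10.01] turn deg [-0.  0. -0.]
[[ 1.    -0.001 -0.001 -0.001]
 [-0.001 -0.958 -0.286 -0.073]
 [-0.001  0.286 -0.958  0.03 ]
 [ 0.     0.     0.     1.   ]]
```

Request:
send_rows(commands=[[[0, -2.4, 6, 0, 0, 0, 0], [0, -4.8, 12, 0, 0, 0, 0], [0, -7.2, 18, 2, 0, 0, 0], [0, -9.6, 24, 4, 0, 0, 0], [0, -12, 30, 6, 0, 0, 0], [0, -14.4, 36.6, 10, 0, 0, 0], [0, -14.4, 36.6, 10, 0, 0, 0], [0, -14.4, 36.6, 10, 0, 0, 0]]])

```text
time_s: 1.2
eef_pos: [0.5041, 0.2118, 0.3028]
tcp_rot: [-3.14, 0.003, 1.132]
contact_force: [-0.9, 0.6, 0.2]
grip_width: 0.0856
```

```bash
cat > look.py <<'E'
from h import *
import sys
f=cam('wrist'); n=sys.argv[1]; save(n+'.png',f['frame']); np.savez(n+'.npz',**{k:f[k] for k in ['frame','z_map','fx','fy','cx','cy','T']})
P=pts(f); h,s,v=cv2.split(cv2.cvtColor(f['frame'],cv2.COLOR_RGB2HSV)); z=P[...,2]
o=get_obs(); print('t',round(float(o['time_s']),2),np.round(o['eef_pos'],4),np.round(o['tcp_rot'],3))
def rep(m,nm,k=30):
    nl,lab,st,ce=cv2.connectedComponentsWithStats(m.astype(np.uint8))
    for i in range(1,nl):
        if st[i,4]>k:
            Q=P[lab==i]; r=cv2.minAreaRect((Q[:,:2]*1000).astype(np.float32))
            print(nm,np.round(ce[i]),st[i,4],'med',np.round(np.median(Q,0),4),'rect',np.round(r[0],1),np.round(r[1],1),round(r[2],1),'z',np.round(np.percentile(Q[:,2],[2,98]),3))
rep((h>8)&(h<22)&(s>190)&(v>150),'orange',300)
rep(((h<6)|(h>174))&(s>180)&(v>120),'red')
rep(((h<6)|(h>174))&(s>180)&(z>.086)&(z<.098),'redtop',10)
rep((h>105)&(h<125)&(s>140)&(z>0),'blue')
rep((s<70)&(z>.025)&(z<.085)&(v>60),'grey',100)
rep((s<70)&(z>.085)&(z<.11)&(v>60),'greytop',500)
E
python3 look.py w1
```

```text
t 1.25 [0.5034 0.2129 0.3038] [-3.140e+00  2.000e-03  1.133e+00]
orange [348. 166.] 4865 med [0.4924 0.2421 0.0066] rect [499.4 226.6] [104.5 126.8] 70.8 z [-0.     0.037]
red [471.  64.] 2142 med [0.4626 0.3465 0.0169] rect [447.5 310.1] [133.3  39.1] 65.3 z [0.01  0.022]
red [284. 224.] 821 med [0.4939 0.1906 0.0899] rect [486.8 199.5] [ 19.1 128.1] 41.3 z [0.072 0.093]
redtop [283. 228.] 501 med [0.4951 0.1899 0.0918] rect [496.  189.7] [21.6  8.1] 71.6 z [0.086 0.093]
blue [124. 393.] 392 med [0.5729 0.0099 0.0664] rect [505.1 118. ] [ 22.1 280.5] 33.3 z [0.056 0.195]
grey [ 32. 133.] 5468 med [0.375  0.0422 0.0282] rect [371.8  35.8] [58.  61.5] 30.5 z [0.025 0.03 ]
grey [323. 203.] 1866 med [0.5041 0.2132 0.0567] rect [502.6 208.7] [55.8 14.2] 68.2 z [0.029 0.066]
grey [518. 393.] 307 med [0.6901 0.2839 0.0755] rect [691.1 284.9] [22.3 12. ] 47.7 z [0.071 0.077]
```

View pics/w1.png

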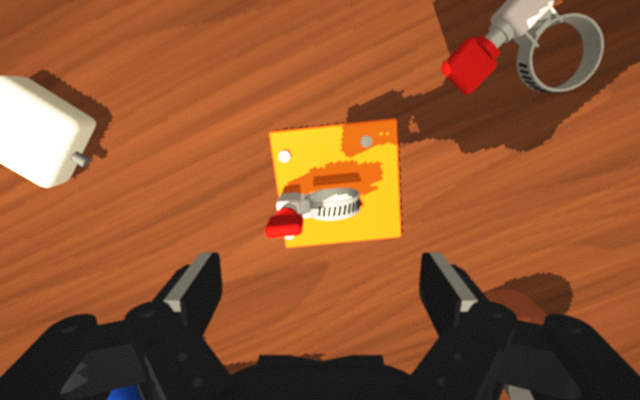

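The wrist view shows the stand clamp with its key at (284,222), housing (292,203) and ring (335,203); the look-alike is at (520,50). The key axis is about (0.496,0.190) and the clamp's +y points at about 71°, so its yaw is about -18.5°, almost the sleeve's. I turn the tool above it.

```bash
python3 -c "
from h import *
go([.4955,.1885,.30],np.radians(-18.5))"
```

```text
shift cm [-2.54  0.31  0.38] turn deg [ 0.   0.1 83.4]
```

Request:
send_rows(commands=[[[0, -1, 0.1, 0.2, 0, 0, 10.5], [0, -1.6, 0.2, 0.4, 0, 0, 21], [0, -2.5, 0.3, 0.4, 0, 0, 31.5], [0, -2.5, 0.3, 0.4, 0, 0, 42], [0, -2.5, 0.3, 0.4, 0, 0, 52.5], [0, -2.5, 0.3, 0.4, 0, 0, 63], [0, -2.5, 0.3, 0.4, 0, 0, 73.5], [0, -2.5, 0.3, 0.4, 0, 0, 83.4]]])

```text
time_s: 2.25
eef_pos: [0.495, 0.19, 0.3006]
tcp_rot: [3.141, 0.001, -0.327]
contact_force: [-0.0, -0.2, -0.3]
grip_width: 0.0853
```

```bash
python3 look.py w2
```

```text
t 2.3 [0.495  0.1899 0.3005] [ 3.141e+00  1.000e-03 -3.350e-01]
orange [327. 109.] 2247 med [0.5312 0.2548 0.006 ] rect [507.7 222.3] [104.5 104.7] 71.0 z [-0.     0.008]
orange [312. 127.] 1985 med [0.5037 0.2393 0.0068] rect [502.  225.2] [75.  32.3] 63.6 z [0.005 0.038]
red [206.   8.] 577 med [0.4616 0.3351 0.0164] rect [489.7 306.1] [ 20.3 110. ] 40.5 z [0.012 0.018]
red [324. 220.] 707 med [0.4972 0.1909 0.0912] rect [497.7 199. ] [123.8  17.7] 74.1 z [0.    0.093]
redtop [324. 222.] 489 med [0.4974 0.1911 0.0918] rect [497.1 189.8] [21.4  7.8] 69.4 z [0.087 0.093]
blue [516. 394.] 390 med [0.5879 0.0051 0.069 ] rect [563.7  77.2] [ 22.3 174.1] 17.7 z [0.063 0.191]
grey [324. 167.] 1333 med [0.5056 0.2159 0.0612] rect [504.9 212.2] [49.3 15.4] 70.5 z [0.052 0.066]
grey [614. 262.] 1840 med [0.6792 0.0801 0.0478] rect [690.   76.4] [ 3.8 63.2] 70.6 z [0.026 0.081]
grey [240. 363.] 341 med [0.378  0.0648 0.0276] rect [376.8  65.7] [27.8 15.4] 5.3 z [0.025 0.029]
```

View pics/w2.png

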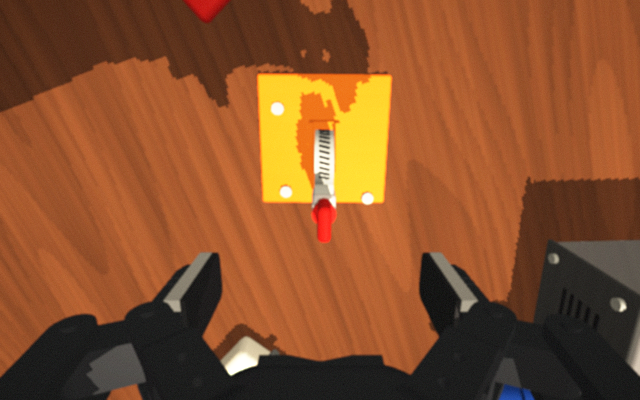

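The key is centred at (324,222), clear between the open fingers, and the tool and clamp yaws agree within 1°. I descend and grip the housing.

Request:
send_rows(commands=[[[0, 0.17, 0, 3, 0, 0, 0], [0, 0.17, 0, 6, 0, 0, 0], [0, 0.17, 0, 9.15, 0, 0, 0], [0, 0.17, 0, 9.15, 0, 0, 0], [0, 0.17, 0, 9.15, 0, 0, 0], [150, 0.17, 0, 9.15, 0, 0, 0], [255, 0.17, 0, 9.15, 0, 0, 0], [255, 0.17, 0, 9.15, 0, 0, 0]]], newtons=60)

```text
time_s: 3.3
eef_pos: [0.4966, 0.1894, 0.2095]
tcp_rot: [3.141, 0.0, -0.335]
contact_force: [-0.2, -0.0, -0.6]
grip_width: 0.0319
```

Request:
send_rows(commands=[[[255, 0, 0, 0, 0, 0, 0], [255, 0, 0, 0, 0, 0, 0], [255, 0, 0, 0, 0, 0, 0], [255, 0, 0, -2, 0, 0, 0], [255, 0, 0, -5, 0, 0, 0], [255, 0, 0, -8, 0, 0, 0], [255, 0, 0, -8, 0, 0, 0], [255, 0, 0, -8, 0, 0, 0]]])

```text
time_s: 4.3
eef_pos: [0.4963, 0.1893, 0.2883]
tcp_rot: [3.14, 0.001, -0.335]
contact_force: [-0.3, 0.1, -1.6]
grip_width: 0.0145
```

```bash
python3 look.py w3
cat > m2.py <<'E'
from h import *
import sys
# sleeve from scene & side
for n in ['scene','side']:
    f=cam(n); save(n+sys.argv[1]+'.png',f['frame']); P=pts(f); h,s,v=cv2.split(cv2.cvtColor(f['frame'],cv2.COLOR_RGB2HSV))
    work=(P[...,0]>.25)&(P[...,0]<1.1)&(abs(P[...,1])<.6)&(P[...,2]>-.02)&(P[...,2]<.2)
    m=work&(s<70)&(P[...,2]>.09)&(P[...,2]<.106); m=cv2.morphologyEx(m.astype(np.uint8),cv2.MORPH_OPEN,np.ones((3,3)))
    nl,lab,st,_=cv2.connectedComponentsWithStats(m); i=1+np.argmax(st[1:,4])
    c=max(cv2.findContours((lab==i).astype(np.uint8),cv2.RETR_EXTERNAL,cv2.CHAIN_APPROX_NONE)[0],key=cv2.contourArea)
    Q=np.array([ray(f,*p[0],.098) for p in cv2.convexHull(c)])
    r=cv2.minAreaRect((Q[:,:2]*1000).astype(np.float32)); print(n,'top',np.round(r[0],1),np.round(r[1],1),round(r[2],1))
    b=work&(h>105)&(h<125)&(s>150)&(P[...,2]>.066)   # crest of the sleeve
    Q=P[b]; print('crest',len(Q),np.round(np.median(Q,0),4), 'zmax',np.round(np.percentile(Q[:,2],[50,95]),4))
    a=np.polyfit(Q[:,0],Q[:,1],1); print('slope deg',np.degrees(np.arctan(a[0])))
    mm=((h>105)&(h<125)&(s>150)&work).astype(np.uint8); nl,lab,st,ce=cv2.connectedComponentsWithStats(mm); print(st[1:].tolist())
E
python3 m2.py 1
```

```text
t 4.35 [0.4963 0.1893 0.2881] [ 3.14e+00  2.00e-03 -3.35e-01]
orange [302. 108.] 5844 med [0.5025 0.256  0.0065] rect [508.  222.2] [103.9 104.3] 71.3 z [0.    0.037]
red [196.   7.] 469 med [0.4609 0.3334 0.016 ] rect [489.6 303.9] [ 16.9 110.5] 41.2 z [0.011 0.018]
red [320. 314.] 2455 med [0.4976 0.1937 0.1692] rect [484.8 143.2] [236.2  30.8] 66.7 z [0.15  0.172]
grey [617. 265.] 1393 med [0.6762 0.0809 0.044 ] rect [684.6  78.3] [ 3.5 51.8] 69.8 z [0.026 0.074]
scene top [708.  -35.2] [227.6 163.8] 72.8
crest 99 [0.5907 0.002  0.0702] zmax [0.0702 0.0749]
slope deg -17.00051789535549
[[289, 198, 23, 12, 177]]
side top [702.9 -46.1] [222.4 164.5] 72.5
crest 184 [ 0.5919 -0.012   0.0708] zmax [0.0708 0.0782]
slope deg -15.199302484714288
[[330, 203, 28, 16, 265], [340, 222, 6, 5, 21]]
```

View pics/w3.png

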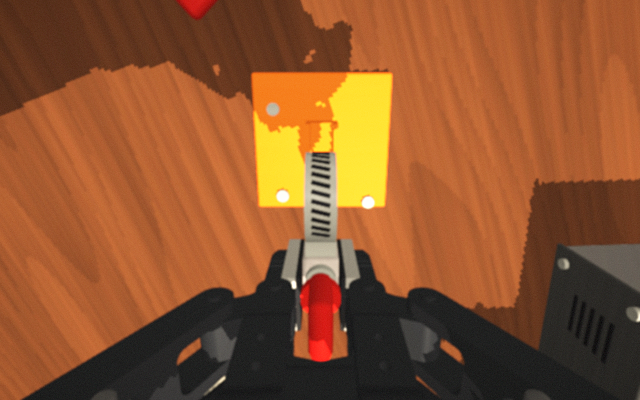

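The clamp is held cleanly by its housing (320,255), with the ring square at (320,195). I move in front of the sleeve, still high, and measure ring and sleeve with the same camera.

```bash
python3 -c "
from h import *
go([.511,-.013,.288],np.radians(-17.4))"
```

```text
shift cm [ 8.03 18.63  0.05] turn deg [ 0.1  0.1 -1.8]
```

Request:
send_rows(commands=[[[255, 1.5, 3.5, 0, 0, 0, 0], [255, 3, 7, 0, 0, 0, 0], [255, 4.5, 10.5, 0, 0, 0, -1], [255, 6, 14, 0, 0, 0, -1.8], [255, 7.5, 17.3, 0, 0, 0, -1.8], [255, 8, 18.6, 0, 0, 0, -1.8], [255, 8, 18.6, 0, 0, 0, -1.8], [255, 8, 18.6, 0, 0, 0, -1.8]]])

```text
time_s: 5.45
eef_pos: [0.5107, -0.0117, 0.2883]
tcp_rot: [3.14, 0.002, -0.303]
contact_force: [0.4, -0.2, -1.3]
grip_width: 0.0144
```

```bash
python3 look.py w4
cat > rel.py <<'E'
from h import *
import sys
d=np.load(sys.argv[1]+'.npz'); f={k:d[k] for k in d.files}; P=pts(f); h,s,v=cv2.split(cv2.cvtColor(f['frame'],cv2.COLOR_RGB2HSV))
o=get_obs(); M=rot(o); T=(P-o['eef_pos'])@M*1000   # tool mm
u=np.arange(640)[None,:]+0*np.arange(400)[:,None]
ok=(f['z_map']>.05)&(abs(T[...,0])<15)&(T[...,1]<-8)&(T[...,1]>-60)&(T[...,2]>80)&(T[...,2]<160)
Q=T[ok&(s<90)]; print('ring',len(Q),np.round(np.percentile(Q,[2,25,50,75,98],axis=0),1).tolist())
red=((h<6)|(h>174))&(s>180)&(abs(T[...,0])<20)&(T[...,2]>90)&(T[...,2]<135)&(abs(T[...,1])<30); Q=T[red]; print('key',np.round(np.percentile(Q,[2,50,98],axis=0),1).tolist())
# panel top edge & blower top in tool/world
b=(h>100)&(h<125)&(s>140)&(P[...,2]>.03)&(P[...,2]<.09)&(P[...,0]>.5)&(P[...,0]<.68)
Q=P[b]; r=cv2.minAreaRect((Q[:,:2]*1000).astype(np.float32)); print('blue',len(Q),np.round(r,1) if 0 else r)
c=max(cv2.findContours(b.astype(np.uint8),cv2.RETR_EXTERNAL,cv2.CHAIN_APPROX_NONE)[0],key=cv2.contourArea)
# crest slices
a=np.radians(-17.4); X=np.array([np.cos(a),np.sin(a)]); Y=np.array([-np.sin(a),np.cos(a)])
S=np.c_[Q[:,:2]@X,Q[:,:2]@Y,Q[:,2]]*1000
for lo in np.arange(np.floor(S[:,0].min()),S[:,0].max(),5):
    q=S[(S[:,0]>=lo)&(S[:,0]<lo+5)]
    if len(q)>15:
        g=q[q[:,2]>np.percentile(q[:,2],99)-4]; fit=np.polyfit(q[:,1],q[:,2],2)
        print(lo,len(q),'y',np.round(np.percentile(q[:,1],[1,99]),1),'zmax',round(np.percentile(q[:,2],98),1),'crest y',round(g[:,1].mean(),1))
E
python3 rel.py w4
```

```text
t 5.5 [ 0.5108 -0.0117  0.2883] [ 3.14e+00  2.00e-03 -3.03e-01]
red [320. 314.] 2470 med [ 0.5117 -0.0072  0.1692] rect [491.9 -54.8] [234.9  31. ] 76.8 z [0.149 0.172]
blue [461. 173.] 8853 med [ 0.594  -0.0067  0.0714] rect [573.2  -4.9] [ 70.2 130.4] 62.3 z [0.044 0.082]
grey [116. 193.] 6599 med [0.3731 0.0354 0.0284] rect [371.  34.] [61.2 60. ] 30.6 z [0.026 0.03 ]
greytop [594. 205.] 31266 med [ 0.6475 -0.0398  0.0984] rect [635.7 -41.9] [203.1  64.8] 87.6 z [0.097 0.1  ]
ring 14126 [[-14.4, -46.9, 81.5], [-8.4, -16.2, 90.3], [0.1, -15.2, 99.5], [8.4, -10.0, 144.8], [14.4, -8.5, 156.3]]
key [[-3.9, -11.3, 116.2], [-0.2, -6.5, 118.3], [3.6, 8.2, 133.6]]
blue 8863 ((589.385498046875, -17.402759552001953), (57.31952667236328, 80.45458221435547), 79.892822265625)
526.0 355 y [156.9 182.2] zmax 73.1 crest y 169.2
531.0 454 y [155.6 183.8] zmax 74.9 crest y 169.2
536.0 461 y [155.6 184.1] zmax 74.7 crest y 169.2
541.0 384 y [156.1 184.1] zmax 75.0 crest y 169.3
546.0 435 y [133.  182.9] zmax 73.8 crest y 169.6
551.0 573 y [131.2 182.8] zmax 73.8 crest y 169.5
556.0 586 y [130.9 183. ] zmax 73.6 crest y 169.7
561.0 973 y [131.5 186.9] zmax 77.8 crest y 169.7
566.0 381 y [131.2 186.9] zmax 78.0 crest y 169.3
571.0 410 y [156.9 183.2] zmax 73.9 crest y 169.7
576.0 409 y [156.8 183.3] zmax 73.7 crest y 169.7
581.0 418 y [156.9 183.4] zmax 73.5 crest y 169.9
586.0 421 y [156.9 183.6] zmax 73.7 crest y 169.9
591.0 427 y [156.8 183.6] zmax 73.6 crest y 169.8
596.0 1732 y [147.2 191.8] zmax 82.1 crest y 169.8
601.0 444 y [146.6 192.3] zmax 82.6 crest y 169.6
```

View pics/w4.png

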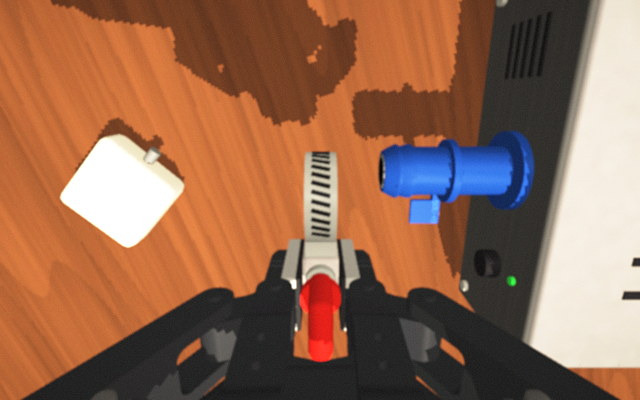

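View w4: ring at (320,195), sleeve mouth at (382,172), shoulder (450,172), tab (424,210) on the housing side as needed. I fit the ring's centre by a circle to close the relative measurement.

```bash
cat > ring.py <<'E'
from h import *
from scipy.optimize import least_squares
import sys
d=np.load(sys.argv[1]+'.npz'); f={k:d[k] for k in d.files}; P=pts(f); h,s,v=cv2.split(cv2.cvtColor(f['frame'],cv2.COLOR_RGB2HSV))
o=get_obs(); T=(P-o['eef_pos'])@rot(o)*1000
vv=np.mgrid[:400,:640][0]
ok=(abs(T[...,0])<7)&(T[...,1]<-17)&(T[...,1]>-60)&(T[...,2]>138)&(T[...,2]<166)&(vv<236)
Q=T[ok]; print(len(Q),np.round(np.percentile(Q,[1,50,99],axis=0),1).tolist())
r=least_squares(lambda c:np.hypot(Q[:,1]-c[0],Q[:,2]-c[1])-19.7,[-32,163],loss='soft_l1'); print('ring c tool y,z',r.x, r.cost/len(Q))
c=np.array([np.percentile(Q[:,0],[1,99]).mean(),*r.x]); print('ring x mid',c[0])
w=o['eef_pos']+rot(o)@(c/1000); print('ring world',w)
a=np.radians(-17.4); print('in sleeve frame mm', (w[0]*np.cos(a)+w[1]*np.sin(a))*1000,(-w[0]*np.sin(a)+w[1]*np.cos(a))*1000,w[2]*1000)
for y in range(-50,-18,4):
    q=Q[abs(Q[:,1]-y)<2]; 
    if len(q): print(y,len(q),np.round(q.mean(0),1))
E
python3 ring.py w4
```

```text
2778 [[-6.0, -49.6, 143.8], [0.1, -37.4, 146.6], [5.8, -20.6, 163.0]]
ring c tool y,z [-30.45858964 164.49635078] 0.14900987669364424
ring x mid -0.07490973606148321
ring world [0.51936451 0.01730322 0.12376412]
in sleeve frame mm 490.4241899683136 171.82260242059846 123.76412333926287
-50 248 [  0.  -48.9 159.3]
-46 439 [ -0.2 -46.1 152.7]
-42 433 [  0.  -42.  148.4]
-38 406 [-1.000e-01 -3.800e+01  1.462e+02]
-34 374 [-1.00e-01 -3.41e+01  1.45e+02]
-30 355 [ -0.  -30.1 144.9]
-26 288 [ -0.  -26.  145.5]
-22 234 [-1.000e-01 -2.210e+01  1.471e+02]
```

Request:
send_rows(commands=[[[255, 0, 0.22, 2, 0, 0, -0.4], [255, 0, 0.22, 4, 0, 0, -0.4], [255, 0, 0.22, 6, 0, 0, -0.4], [255, 0.5, 0.22, 6.55, 0, 0, -0.4], [255, 1, 0.22, 6.55, 0, 0, -0.4], [255, 2, 0.22, 6.55, 0, 0, -0.4], [255, 2.4, 0.22, 6.55, 0, 0, -0.4], [255, 2.4, 0.22, 6.55, 0, 0, -0.4]]])

```text
time_s: 6.5
eef_pos: [0.5331, -0.0211, 0.223]
tcp_rot: [3.14, 0.002, -0.296]
contact_force: [0.5, -0.5, -1.4]
grip_width: 0.0145
```

```bash
python3 look.py w5|head -1; python3 ring.py w5;python3 rel.py w5|tail -16; python3 m2.py 2 >/dev/null
python3 - <<'E'
import cv2,numpy as np
a=cv2.imread('pics/scene2.png')[150:270,250:450]; b=cv2.imread('pics/w5.png')[60:320,200:600]
cv2.imwrite('pics/crop2.png',np.hstack([cv2.resize(a,(400,260),interpolation=cv2.INTER_CUBIC),b]))
E
```

```text
t 6.55 [ 0.5329 -0.021   0.2229] [ 3.14e+00  2.00e-03 -2.96e-01]
2784 [[-5.7, -49.6, 143.6], [0.4, -37.5, 146.6], [6.1, -20.7, 163.0]]
ring c tool y,z [-30.46005572 164.35961291] 0.1419704963042204
ring x mid 0.19275530972077703
ring world [0.5415566  0.00796721 0.05846585]
in sleeve frame mm 514.3926318328947 169.55014721028633 58.465849984645466
-50 253 [  0.2 -49.  159.2]
-46 444 [  0.2 -46.1 152.5]
-42 434 [  0.2 -42.  148.3]
-38 405 [  0.2 -38.  146. ]
-34 380 [  0.2 -34.  144.9]
-30 346 [  0.3 -30.  144.7]
-26 293 [  0.2 -26.  145.4]
-22 227 [  0.2 -22.1 147. ]
526.0 709 y [158.  182.5] zmax 73.1 crest y 169.4
531.0 973 y [156.8 184.1] zmax 75.0 crest y 169.6
536.0 993 y [156.7 184. ] zmax 74.7 crest y 169.5
541.0 859 y [156.9 184.3] zmax 75.0 crest y 169.6
546.0 957 y [133.8 182.9] zmax 73.8 crest y 169.7
551.0 1225 y [130.9 183. ] zmax 73.6 crest y 169.7
556.0 1209 y [131.2 183.2] zmax 73.6 crest y 169.7
561.0 2054 y [131.6 187.2] zmax 77.8 crest y 169.8
566.0 785 y [131.1 187.3] zmax 78.0 crest y 170.0
571.0 882 y [157.6 183.2] zmax 73.8 crest y 169.9
576.0 900 y [157.3 183.2] zmax 73.7 crest y 169.7
581.0 898 y [157.5 183.5] zmax 73.7 crest y 169.9
586.0 906 y [157.5 183.5] zmax 73.8 crest y 169.9
591.0 902 y [157.4 183.5] zmax 73.7 crest y 170.2
596.0 4227 y [147.1 191.7] zmax 81.9 crest y 170.2
601.0 979 y [142.9 192.3] zmax 82.5 crest y 169.7
```

View pics/crop2.png

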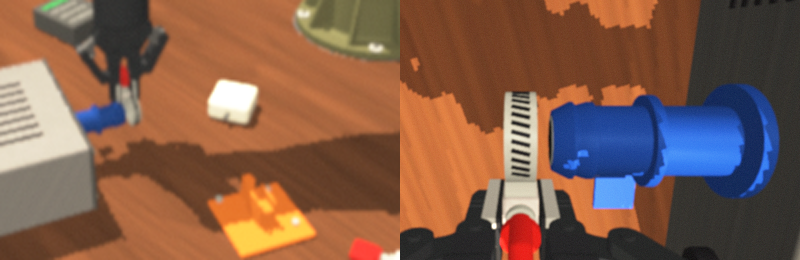

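The ring is coaxial with the mouth within about 0.5 mm in the same view. I slide it on.

Request:
send_rows(commands=[[[255, 0.4, 0, 0.04, 0, 0, 0], [255, 0.8, 0, 0.04, 0, 0, 0], [255, 1.1, 0, 0.04, 0, 0, 0], [255, 1.4, 0, 0.04, 0, 0, 0], [255, 1.7, 0, 0.04, 0, 0, 0], [255, 2.0, 0, 0.04, 0, 0, 0], [255, 2.2, 0, 0.04, 0, 0, 0], [255, 2.2, 0, 0.04, 0, 0, 0]]])

```text
time_s: 7.65
eef_pos: [0.5538, -0.0275, 0.2222]
tcp_rot: [3.14, 0.002, -0.296]
contact_force: [-1.0, -3.6, -4.8]
grip_width: 0.0146
```

```bash
cat > st.py <<'E'
from h import *
o=get_obs(); M=rot(o); print(round(float(o['time_s']),2),np.round(o['eef_pos'],4),np.round(o['tcp_rot'],3),'Ft',np.round(M.T@o['contact_force'],2),'Mw',np.round(o['wrist_torque'],3),'Mt',np.round(M.T@o['wrist_torque'],3),'w',o['grip_width'],'j',np.round(o['joint_pos'],2))
E
python3 st.py
```

```text
7.65 [ 0.5538 -0.0275  0.2222] [ 3.14e+00  2.00e-03 -2.96e-01] Ft [0.06 3.71 4.85] Mw [-0.7    0.252  0.016] Mt [-0.743 -0.037 -0.014] w 0.014611190358915095 j [-0.12  0.53  1.67 -0.    0.95  0.18]
```

Request:
send_rows(commands=[[[255, 0, 0.04, 0.06, 0, 0, 0], [255, 0.3, 0.05, 0.06, 0, 0, 0], [255, 0.6, 0.05, 0.06, 0, 0, 0], [255, 0.9, 0.05, 0.06, 0, 0, 0], [255, 1.2, 0.05, 0.06, 0, 0, 0], [255, 1.5, 0.05, 0.06, 0, 0, 0], [255, 1.7, 0.05, 0.06, 0, 0, 0], [255, 1.7, 0.05, 0.06, 0, 0, 0]]])

```text
time_s: 8.65
eef_pos: [0.57, -0.033, 0.2215]
tcp_rot: [3.14, 0.002, -0.296]
contact_force: [-0.3, 0.2, -1.8]
grip_width: 0.0148
```

```bash
python3 st.py
```

```text
8.65 [ 0.57   -0.033   0.2215] [ 3.14e+00  2.00e-03 -2.96e-01] Ft [-0.37 -0.1   1.76] Mw [0.084 0.027 0.012] Mt [ 0.072 -0.05  -0.012] w 0.01483082693712239 j [-0.12  0.56  1.62 -0.    0.97  0.18]
```

Request:
send_rows(commands=[[[255, 0.1, 0, 0, 0, 0, 0], [255, 0.2, 0, 0, 0, 0, 0], [255, 0.25, 0, 0, 0, 0, 0], [255, 0.3, 0, 0, 0, 0, 0], [255, 0.35, 0, 0, 0, 0, 0], [255, 0.4, 0, 0, 0, 0, 0], [255, 0.4, 0, 0, 0, 0, 0], [255, 0.4, 0, 0, 0, 0, 0]]])

```text
time_s: 9.65
eef_pos: [0.5738, -0.0341, 0.2215]
tcp_rot: [3.14, 0.002, -0.296]
contact_force: [0.2, 0.5, -1.8]
grip_width: 0.0141
```

```bash
python3 st.py; python3 look.py w6|head -1; python3 ring.py w6|tail -9; python3 rel.py w6|tail -12
```

```text
9.65 [ 0.5738 -0.0341  0.2215] [ 3.14e+00  2.00e-03 -2.96e-01] Ft [ 0.09 -0.52  1.79] Mw [-0.02   0.054 -0.015] Mt [-0.035 -0.046  0.015] w 0.014101025798549409 j [-0.12  0.57  1.6  -0.    0.97  0.17]
t 9.7 [ 0.5738 -0.0341  0.2215] [ 3.14e+00  2.00e-03 -2.96e-01]
in sleeve frame mm 557.1558058848909 169.27115684571763 56.74240323962832
-50 255 [-1.000e-01 -4.900e+01  1.592e+02]
-46 460 [ -0.  -46.  152.9]
-42 495 [  0.2 -42.  149.2]
-38 458 [ 1.000e-01 -3.800e+01  1.467e+02]
-34 438 [ 1.000e-01 -3.400e+01  1.455e+02]
-30 403 [ 1.000e-01 -3.000e+01  1.452e+02]
-26 332 [  0.2 -26.  145.9]
-22 266 [ 1.000e-01 -2.210e+01  1.476e+02]
537.0 925 y [157.5 184.2] zmax 74.9 crest y 169.4
542.0 998 y [157.4 184.1] zmax 74.9 crest y 169.5
547.0 590 y [157.6 183. ] zmax 73.7 crest y 169.5
562.0 898 y [154.3 187.5] zmax 78.1 crest y 169.9
567.0 879 y [157.  186.6] zmax 77.8 crest y 169.8
572.0 912 y [157.8 183.2] zmax 73.9 crest y 169.9
577.0 915 y [157.2 183.2] zmax 73.7 crest y 169.7
582.0 906 y [157.  183.2] zmax 73.8 crest y 169.8
587.0 911 y [157.4 183.3] zmax 73.7 crest y 169.8
592.0 929 y [157.2 183.4] zmax 73.7 crest y 169.7
597.0 2901 y [147.5 191.9] zmax 82.3 crest y 170.1
602.0 662 y [149.6 192.3] zmax 82.5 crest y 169.9
```

No contact yet, so I push on in small steps.

Request:
send_rows(commands=[[[255, 0.05, 0, 0, 0, 0, 0], [255, 0.1, 0, 0, 0, 0, 0], [255, 0.15, 0, 0, 0, 0, 0], [255, 0.2, 0, 0, 0, 0, 0], [255, 0.2, 0, 0, 0, 0, 0], [255, 0.2, 0, 0, 0, 0, 0], [255, 0.2, 0, 0, 0, 0, 0], [255, 0.2, 0, 0, 0, 0, 0]]])

```text
time_s: 10.7
eef_pos: [0.5753, -0.0345, 0.2213]
tcp_rot: [3.14, 0.005, -0.296]
contact_force: [-8.1, 1.0, 3.2]
grip_width: 0.0148
```

```bash
python3 st.py
```

```text
10.7 [ 0.5753 -0.0345  0.2213] [ 3.14   0.005 -0.296] Ft [-8.08  1.42 -3.18] Mw [0.363 1.138 0.136] Mt [ 0.015 -1.194 -0.139] w 0.014839629118962727 j [-0.12  0.57  1.6  -0.    0.98  0.17]
```

Contact at 8 N against the shoulder. I ease the push, lower the ring to its hanging height, and open only partly because the blower panel is close.

Request:
send_rows(commands=[[[255, -0.02, 0, 0.1, 0, 0, 0], [255, -0.02, 0, 0.2, 0, 0, 0], [255, -0.02, 0, 0.23, 0, 0, 0], [255, -0.02, 0, 0.23, 0, 0, 0], [200, -0.02, 0, 0.23, 0, 0, 0], [180, -0.02, 0, 0.23, 0, 0, 0], [180, -0.02, 0, 0.23, 0, 0, 0], [180, -0.02, 0, 0.23, 0, 0, 0]]])

```text
time_s: 11.7
eef_pos: [0.5749, -0.0344, 0.2189]
tcp_rot: [3.139, 0.005, -0.296]
contact_force: [-5.1, 2.0, 2.7]
grip_width: 0.0252
```

```bash
python3 st.py; python3 look.py w7|grep -v grey;python3 ring.py w7
```

```text
11.7 [ 0.5749 -0.0344  0.2189] [ 3.139  0.005 -0.296] Ft [-5.49 -0.43 -2.72] Mw [ 0.041  0.567 -0.082] Mt [-0.126 -0.554  0.081] w 0.025230197837304333 j [-0.12  0.57  1.6  -0.    0.97  0.17]
t 11.75 [ 0.5749 -0.0345  0.2189] [ 3.139  0.005 -0.296]
red [321. 315.] 2406 med [ 0.5756 -0.0296  0.1003] rect [567.  -47.7] [172.6  21.2] 73.9 z [0.081 0.103]
redtop [321. 290.] 482 med [ 0.5775 -0.0243  0.0925] rect [577.2 -25.2] [4. 8.] 68.8 z [0.086 0.098]
blue [402. 202.] 10261 med [ 0.6141 -0.0094  0.0722] rect [609.3 -10. ] [81.1 43.7] 79.3 z [0.053 0.082]
blue [272. 201.] 4441 med [0.5667 0.0037 0.0717] rect [571.5  13.5] [57.1 26. ] 65.1 z [0.062 0.075]
3205 [[-6.9, -49.7, 141.6], [0.1, -37.3, 146.3], [6.8, -20.8, 163.1]]
ring c tool y,z [-30.49367454 164.0855549 ] 0.32194364195536573
ring x mid -0.02683174266936872
ring world [ 0.58280934 -0.00536048  0.0547871 ]
in sleeve frame mm 557.7431759567608 169.16858332270593 54.78709897313577
-50 274 [  0.3 -49.  158.9]
-46 515 [  0.5 -46.  152.2]
-42 490 [ 1.000e-01 -4.200e+01  1.482e+02]
-38 463 [  0.  -38.  145.9]
-34 452 [  0.2 -34.1 144.6]
-30 404 [  0.  -30.  144.4]
-26 354 [ 1.00e-01 -2.60e+01  1.45e+02]
-22 248 [ 1.000e-01 -2.220e+01  1.467e+02]
```

Request:
send_rows(commands=[[[180, -0.03, 0, 0, 0, 0, 0], [180, -0.03, 0, -0.8, 0, 0, 0], [180, -0.03, 0, -1.6, 0, 0, 0], [180, -0.03, 0, -2.4, 0, 0, 0], [180, -0.03, 0, -3.2, 0, 0, 0], [180, -0.03, 0, -3.35, 0, 0, 0], [180, -0.03, 0, -3.35, 0, 0, 0], [180, -0.03, 0, -3.35, 0, 0, 0]]])

```text
time_s: 12.75
eef_pos: [0.5747, -0.0343, 0.2521]
tcp_rot: [3.139, 0.006, -0.296]
contact_force: [0.1, 1.0, 0.2]
grip_width: 0.0253
```

```bash
python3 st.py; python3 look.py w8|grep red;python3 ring.py w8|tail -9; python3 m2.py 3 >/dev/null
python3 - <<'E'
import cv2,numpy as np
a=cv2.imread('pics/scene3.png')[165:245,230:350]; b=cv2.imread('pics/w8.png')[60:400,120:520]
cv2.imwrite('pics/crop3.png',np.hstack([cv2.resize(a,(400,340),interpolation=cv2.INTER_CUBIC),b]))
E
```

```text
12.75 [ 0.5747 -0.0343  0.2521] [ 3.139  0.006 -0.296] Ft [-0.19 -1.   -0.19] Mw [-0.033  0.022  0.049] Mt [-0.038 -0.012 -0.049] w 0.02534236975370075 j [-0.12  0.52  1.59 -0.    1.04  0.17]
red [322. 267.] 1401 med [ 0.5753 -0.0314  0.1006] rect [571.9 -37.3] [150.   16.6] 70.3 z [0.081 0.103]
redtop [322. 246.] 223 med [ 0.5776 -0.0242  0.0924] rect [577.2 -25.1] [3.6 7.8] 72.7 z [0.086 0.098]Traceback (most recent call last):
  File "ring.py", line 8, in <module>
    Q=T[ok]; print(len(Q),np.round(np.percentile(Q,[1,50,99],axis=0),1).tolist())
                                   ~~~~~~~~~~~~~^^^^^^^^^^^^^^^^^^^^
    return _quantile_unchecked(
        a, q, axis, out, overwrite_input, method, keepdims, weights)
    return _ureduce(a,
                    func=_quantile_ureduce_func,
    ...<5 lines>...
                    overwrite_input=overwrite_input,
                    method=method)
    r = func(a, **kwargs)
    result = _quantile(arr,
                       quantiles=q,
    ...<2 lines>...
                       out=out,
                       weights=wgt)
    slices_having_nans = np.isnan(arr[-1, ...])
                                  ~~~^^^^^^^^^
IndexError: index -1 is out of bounds for axis 0 with size 0
```

View pics/crop3.png

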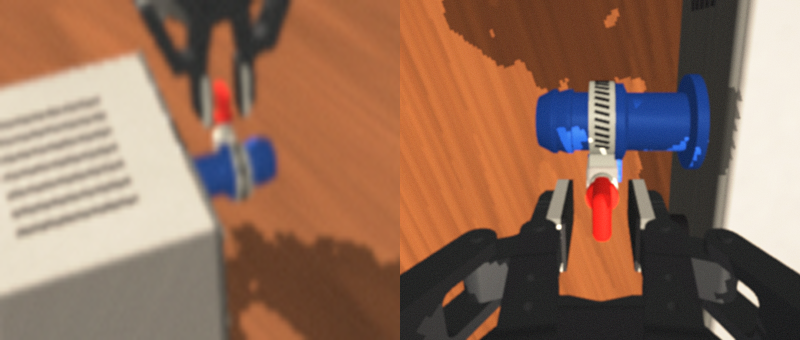

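View crop3: the clamp is on the sleeve against the shoulder (620,118 in the crop), and the key (601,205) stands between the half-open fingers. I pinch the key and begin turning clockwise (+tool z).

Request:
send_rows(commands=[[[255, 0, 0, 0, 0, 0, 0], [255, 0, 0, 0, 0, 0, 0], [255, 0, 0, 0, 0, 0, 0], [255, 0, 0, 0, 0, 0, 0], [255, 0, 0, 0, 0, 0, 3], [255, 0, 0, 0, 0, 0, 6], [255, 0, 0, 0, 0, 0, 9], [255, 0, 0, 0, 0, 0, 12]]], newtons=40)

```text
time_s: 13.9
eef_pos: [0.5746, -0.0342, 0.2522]
tcp_rot: [3.138, 0.006, -0.506]
contact_force: [-4.0, 1.2, 2.3]
grip_width: 0.0071
```

```bash
python3 st.py
```

```text
13.9 [ 0.5746 -0.0342  0.2522] [ 3.138  0.006 -0.506] Ft [-4.12  0.86 -2.24] Mw [0.331 0.621 0.209] Mt [-0.013 -0.703 -0.212] w 0.007063147739305701 j [-0.12  0.52  1.59 -0.    1.04  0.38]
```

Request:
send_rows(commands=[[[255, -0.02, 0, 0, 0, 0, 8], [255, -0.02, 0, 0, 0, 0, 16], [255, -0.02, 0, 0, 0, 0, 24], [255, -0.02, 0, 0, 0, 0, 32], [255, -0.02, 0, 0, 0, 0, 40], [255, -0.02, 0, 0, 0, 0, 48], [255, -0.02, 0, 0, 0, 0, 56], [255, -0.02, 0, 0, 0, 0, 64]]])

```text
time_s: 14.9
eef_pos: [0.5741, -0.0338, 0.2522]
tcp_rot: [3.133, -0.0, -1.628]
contact_force: [-6.1, 1.3, 4.5]
grip_width: 0.0073
```

```bash
python3 st.py
```

```text
14.9 [ 0.5741 -0.0338  0.2522] [ 3.133 -0.    -1.628] Ft [-1.    6.17 -4.49] Mw [0.321 1.053 0.209] Mt [-1.07  -0.259 -0.212] w 0.0073233584502213935 j [-0.12  0.52  1.59 -0.    1.04  1.51]
```

Request:
send_rows(commands=[[[255, 0, 0.02, -0.02, 0, 0, 4.5], [255, 0, 0.03, -0.02, 0, 0, 9], [255, 0, 0.03, -0.03, 0, 0, 13.5], [255, 0, 0.03, -0.03, 0, 0, 18], [255, 0, 0.03, -0.03, 0, 0, 22.5], [255, 0, 0.03, -0.03, 0, 0, 27], [255, 0, 0.03, -0.03, 0, 0, 31], [255, 0, 0.03, -0.03, 0, 0, 35]]])

```text
time_s: 15.9
eef_pos: [0.5736, -0.0339, 0.2523]
tcp_rot: [3.134, -0.007, -2.24]
contact_force: [-2.8, -1.2, 0.9]
grip_width: 0.0071
```

```bash
python3 st.py
```

```text
15.9 [ 0.5736 -0.0339  0.2523] [ 3.134 -0.007 -2.24 ] Ft [ 2.75  1.46 -0.88] Mw [-0.34   0.517  0.205] Mt [-0.193  0.589 -0.202] w 0.00708136344492297 j [-0.12  0.52  1.59 -0.    1.04  2.12]
```

Torque is flat at about 0.20 up to 111° (including some sensor offset), so the band isn't gripping yet. I regrasp half a turn back.

Request:
send_rows(commands=[[[160, 0, 0, 0, 0, 0, 0], [160, 0, 0, 0, 0, 0, 0], [160, 0, 0, 0, 0, 0, 0], [160, 0, 0, -1.3, 0, 0, 0], [160, 0, 0, -2.6, 0, 0, 0], [160, 0, 0, -2.6, 0, 0, -10], [160, 0, 0, -2.6, 0, 0, -20], [160, 0, 0, -2.6, 0, 0, -30]]])

```text
time_s: 16.9
eef_pos: [0.574, -0.0339, 0.2795]
tcp_rot: [3.133, -0.002, -1.711]
contact_force: [-0.1, 0.0, 0.2]
grip_width: 0.0318
```

Request:
send_rows(commands=[[[160, 0, 0, 0, 0, 0, -10], [160, 0, 0, 0, 0, 0, -20], [160, 0, 0, 0, 0, 0, -30], [160, 0, 0, 0, 0, 0, -40], [160, 0, 0, 0, 0, 0, -50], [160, 0, 0, 0, 0, 0, -60], [160, 0, 0, 0, 0, 0, -70], [160, 0, 0, 0, 0, 0, -80]]])

```text
time_s: 17.9
eef_pos: [0.5741, -0.0339, 0.2806]
tcp_rot: [3.139, 0.007, -0.309]
contact_force: [0.5, -0.0, 0.1]
grip_width: 0.0314
```

Request:
send_rows(commands=[[[160, 0, 0, 0, 0, 0, -10], [160, 0, 0, 0, 0, 0, -20], [160, 0, 0, 0, 0, 0, -30], [160, 0, 0, 0, 0, 0, -40], [160, 0, 0, 0, 0, 0, -50], [160, 0, 0, 0, 0, 0, -60], [160, 0, 0, 0, 0, 0, -70], [160, 0, 0, 0, 0, 0, -70]]])

```text
time_s: 18.9
eef_pos: [0.5741, -0.0339, 0.2816]
tcp_rot: [-3.137, 0.005, 0.912]
contact_force: [0.1, -1.0, 0.0]
grip_width: 0.0322
```

```bash
python3 st.py
cat > key.py <<'E'
from h import *
import sys
f=cam('wrist'); n=sys.argv[1]; save(n+'.png',f['frame'])
P=pts(f); h,s,v=cv2.split(cv2.cvtColor(f['frame'],cv2.COLOR_RGB2HSV))
m=(((h<6)|(h>174))&(s>150)&(P[...,2]>.07)&(P[...,2]<.115)&(abs(P[...,0]-.575)<.06)&(abs(P[...,1]+.034)<.06))
Q=P[m]; zt=np.percentile(Q[:,2],95); t=Q[Q[:,2]>zt-.004]; r=cv2.minAreaRect((t[:,:2]*1000).astype(np.float32))
o=get_obs(); print('top z',zt,'rect',r,'in tool mm',(rot(o).T@(np.array([r[0][0]/1000,r[0][1]/1000,zt])-o['eef_pos']))*1000,'yaw deg',np.degrees(o['tcp_rot'][2]))
E
python3 key.py k1
```

```text
18.9 [ 0.5741 -0.0339  0.2816] [-3.137  0.005  0.912] Ft [-0.72  0.63 -0.03] Mw [ 0.002 -0.035 -0.006] Mt [-0.026  0.023  0.006] w 0.032163777628652454 j [-0.12  0.48  1.57 -0.    1.09 -1.03]
top z 0.10244245071320358 rect ((571.4239501953125, -36.233795166015625), (7.517421722412109, 21.27442741394043), 52.372596740722656) in tool mm [ -2.63629026   0.19622549 179.01353689] yaw deg 52.091547565455116
```

Request:
send_rows(commands=[[[160, -0.1, 0, 1, 0, 0, 0], [160, -0.1, 0, 2, 0, 0, 0], [160, -0.1, 0, 2.9, 0, 0, 0], [160, -0.1, 0, 2.9, 0, 0, 0], [255, -0.1, 0, 2.9, 0, 0, 0], [255, -0.1, 0, 2.9, 0, 0, 0], [255, -0.1, 0, 2.9, 0, 0, 0], [255, -0.1, 0, 2.9, 0, 0, 0]]])

```text
time_s: 19.95
eef_pos: [0.5734, -0.0348, 0.2528]
tcp_rot: [-3.137, 0.004, 0.909]
contact_force: [-0.7, -1.0, 2.0]
grip_width: 0.007
```

```bash
python3 st.py
```

```text
19.95 [ 0.5734 -0.0348  0.2528] [-3.137  0.004  0.909] Ft [-1.24  0.02 -1.97] Mw [-0.078  0.027  0.024] Mt [-0.027 -0.078 -0.024] w 0.006986641269627711 j [-0.12  0.52  1.59 -0.    1.04 -1.03]
```

Request:
send_rows(commands=[[[255, 0, 0, 0, 0, 0, 0], [255, 0, 0, 0, 0, 0, 1], [255, 0, 0, 0, 0, 0, 2], [255, 0, 0, 0, 0, 0, 3], [255, 0, 0, 0, 0, 0, 4], [255, 0, 0, 0, 0, 0, 5], [255, 0, 0, 0, 0, 0, 6.5], [255, 0, 0, 0, 0, 0, 8]]])

```text
time_s: 20.95
eef_pos: [0.5734, -0.0348, 0.2528]
tcp_rot: [-3.138, 0.005, 0.768]
contact_force: [-1.6, -0.7, 2.9]
grip_width: 0.0068
```

```bash
python3 st.py
```

```text
20.95 [ 0.5734 -0.0348  0.2528] [-3.138  0.005  0.768] Ft [-1.65 -0.6  -2.9 ] Mw [0.056 0.417 0.17 ] Mt [ 0.329 -0.262 -0.17 ] w 0.006847875234255647 j [-0.12  0.52  1.59 -0.    1.04 -0.89]
```

Request:
send_rows(commands=[[[255, 0, 0, 0, 0, 0, 1.5], [255, 0, 0, -0.01, 0, 0, 3], [255, 0, 0, -0.01, 0, 0, 4.5], [255, 0, 0, -0.01, 0, 0, 6], [255, 0, 0, -0.01, 0, 0, 7.5], [255, 0, 0, -0.01, 0, 0, 9], [255, 0, 0, -0.01, 0, 0, 10.5], [255, 0, 0, -0.01, 0, 0, 12]]])

```text
time_s: 21.95
eef_pos: [0.5734, -0.0348, 0.2529]
tcp_rot: [-3.139, 0.006, 0.557]
contact_force: [-2.7, -1.9, 2.0]
grip_width: 0.0069
```

```bash
python3 st.py
```

```text
21.95 [ 0.5734 -0.0348  0.2529] [-3.139  0.006  0.557] Ft [-3.27  0.19 -2.03] Mw [-0.331  0.449  0.316] Mt [-0.046 -0.557 -0.314] w 0.006890250580309191 j [-0.12  0.52  1.59 -0.    1.04 -0.68]
```

Request:
send_rows(commands=[[[255, 0, 0, 0, 0, 0, 1.5], [255, 0, 0, -0.01, 0, 0, 3], [255, 0, 0, -0.01, 0, 0, 4.5], [255, 0, 0, -0.01, 0, 0, 6], [255, 0, 0, -0.01, 0, 0, 7.5], [255, 0, 0, -0.01, 0, 0, 9], [255, 0, 0, -0.01, 0, 0, 10.5], [255, 0, 0, -0.01, 0, 0, 12]]])

```text
time_s: 22.95
eef_pos: [0.5734, -0.0349, 0.253]
tcp_rot: [-3.14, 0.006, 0.345]
contact_force: [-1.7, -2.1, 2.4]
grip_width: 0.0074
```

```bash
python3 st.py
```

```text
22.95 [ 0.5734 -0.0349  0.253 ] [-3.14   0.006  0.345] Ft [-2.32  1.41 -2.35] Mw [-0.385  0.333  0.207] Mt [-0.251 -0.444 -0.205] w 0.007402367043122469 j [-0.12  0.52  1.59 -0.    1.04 -0.47]
```

One reading was noisy (0.314, then 0.205). I average several still readings, and from here take one step at a time.

```bash
cat > tq.py <<'E'
from h import *
L=[];F=[]
for i in range(6):
    o=get_obs(); M=rot(o); L.append(-(M.T@o['wrist_torque'])[2]); F.append(M.T@o['contact_force']); grab_frame('wrist')
print(round(float(o['time_s']),2),np.round(o['eef_pos'],4),'yaw',round(float(o['tcp_rot'][2]),3),'turned',round(2.078+.768-float(o['tcp_rot'][2]),3),'tq',np.round(L,3),'mean',round(np.mean(L),3),'Ft',np.round(np.mean(F,0),1),'w',round(float(o['grip_width']),4))
E
python3 tq.py
```

```text
23.2 [ 0.5734 -0.0349  0.253 ] yaw 0.347 turned 2.499 tq [0.205 0.24  0.23  0.18  0.176 0.152] mean 0.197 Ft [-2.5  1.7 -2.2] w 0.0073
```

Request:
send_rows(commands=[[[255, 0, 0, 0, 0, 0, 1.5], [255, -0.01, 0.01, -0.01, 0, 0, 3], [255, -0.01, 0.01, -0.01, 0, 0, 4.5], [255, -0.01, 0.01, -0.01, 0, 0, 6], [255, -0.01, 0.01, -0.01, 0, 0, 7.5], [255, -0.01, 0.01, -0.01, 0, 0, 9], [255, -0.01, 0.01, -0.01, 0, 0, 10.5], [255, -0.01, 0.01, -0.01, 0, 0, 12]]])

```text
time_s: 24.25
eef_pos: [0.5733, -0.035, 0.2531]
tcp_rot: [3.142, 0.006, 0.136]
contact_force: [-1.1, -0.8, 0.2]
grip_width: 0.0068
```

```bash
python3 tq.py
```

```text
24.5 [ 0.5734 -0.035   0.2531] yaw 0.138 turned 2.708 tq [0.284 0.271 0.251 0.129 0.196 0.171] mean 0.217 Ft [-0.5  0.5 -0.7] w 0.0067
```

Request:
send_rows(commands=[[[255, 0, 0, 0, 0, 0, 1.5], [255, 0, 0, 0, 0, 0, 3], [255, 0, 0, 0, 0, 0, 4.5], [255, 0, 0, 0, 0, 0, 6], [255, 0, 0, 0, 0, 0, 7], [255, 0, 0, 0, 0, 0, 8], [255, 0, 0, 0, 0, 0, 9], [255, 0, 0, 0, 0, 0, 10]]])

```text
time_s: 25.55
eef_pos: [0.5734, -0.0351, 0.2532]
tcp_rot: [3.14, 0.006, -0.038]
contact_force: [-1.1, -4.7, 3.1]
grip_width: 0.0071
```

```bash
python3 tq.py
```

```text
25.8 [ 0.5734 -0.0352  0.2532] yaw -0.037 turned 2.883 tq [0.319 0.233 0.302 0.305 0.3   0.264] mean 0.287 Ft [-1.5  4.9 -2.9] w 0.0071
```

Torque is rising and the clamp is shifting towards its housing and up, so the band is gripping. I let the hand follow without turning and re-measure.

Request:
send_rows(commands=[[[255, 0, 0.02, -0.01, 0, 0, 0], [255, 0, 0.03, -0.02, 0, 0, 0], [255, -0.01, 0.04, -0.03, 0, 0, 0], [255, -0.01, 0.04, -0.03, 0, 0, 0], [255, -0.01, 0.04, -0.03, 0, 0, 0], [255, -0.01, 0.04, -0.03, 0, 0, 0], [255, -0.01, 0.04, -0.03, 0, 0, 0], [255, -0.01, 0.04, -0.03, 0, 0, 0]]])

```text
time_s: 26.85
eef_pos: [0.5733, -0.0354, 0.2533]
tcp_rot: [3.141, 0.006, -0.037]
contact_force: [3.4, 4.8, -5.9]
grip_width: 0.0074
```

```bash
python3 tq.py; python3 tq.py
```

```text
27.1 [ 0.5732 -0.0354  0.2534] yaw -0.037 turned 2.883 tq [0.289 0.237 0.281 0.3   0.239 0.287] mean 0.272 Ft [ 2.8 -4.7  5.8] w 0.0073
27.4 [ 0.5733 -0.0354  0.2533] yaw -0.037 turned 2.883 tq [0.233 0.261 0.224 0.21  0.198 0.227] mean 0.226 Ft [ 3.  -4.6  6. ] w 0.0072
```

Request:
send_rows(commands=[[[255, 0.01, -0.02, 0.02, 0, 0, 1], [255, 0.01, -0.02, 0.02, 0, 0, 2], [255, 0.01, -0.02, 0.02, 0, 0, 3], [255, 0.01, -0.02, 0.02, 0, 0, 4], [255, 0.01, -0.01, 0.02, 0, 0, 5], [255, 0.01, -0.01, 0.02, 0, 0, 6], [255, 0.01, -0.01, 0.02, 0, 0, 7], [255, 0.01, -0.01, 0.02, 0, 0, 7]]])

```text
time_s: 28.45
eef_pos: [0.5734, -0.0354, 0.2533]
tcp_rot: [3.14, 0.006, -0.16]
contact_force: [-0.8, -0.0, 1.9]
grip_width: 0.0072
```

```bash
python3 tq.py; python3 tq.py
```

```text
28.7 [ 0.5734 -0.0353  0.2532] yaw -0.159 turned 3.005 tq [0.298 0.275 0.225 0.294 0.296 0.294] mean 0.28 Ft [-0.7  0.5 -1.4] w 0.0067
29.0 [ 0.5734 -0.0353  0.2532] yaw -0.159 turned 3.005 tq [0.306 0.242 0.254 0.263 0.274 0.263] mean 0.267 Ft [-0.5  0.6 -2.2] w 0.0074
```

About 0.27 N·m with little side force, which is inside the snug window. I add 4° to centre it, then open, check the sensor zero, and lift off.

Request:
send_rows(commands=[[[255, 0, 0, 0, 0, 0, 1], [255, 0, 0, 0, 0, 0, 2], [255, 0, 0, 0, 0, 0, 3], [255, 0, 0, 0, 0, 0, 4], [255, 0, 0, 0, 0, 0, 4], [255, 0, 0, 0, 0, 0, 4], [255, 0, 0, 0, 0, 0, 4], [255, 0, 0, 0, 0, 0, 4]]])

```text
time_s: 30.05
eef_pos: [0.5734, -0.0353, 0.2533]
tcp_rot: [3.139, 0.005, -0.229]
contact_force: [0.2, -0.5, 2.6]
grip_width: 0.0071
```

```bash
python3 tq.py; python3 tq.py
```

```text
30.3 [ 0.5734 -0.0354  0.2532] yaw -0.229 turned 3.075 tq [0.324 0.303 0.283 0.312 0.265 0.292] mean 0.297 Ft [-0.1  0.9 -2.5] w 0.0073
30.6 [ 0.5734 -0.0353  0.2533] yaw -0.229 turned 3.075 tq [0.335 0.292 0.325 0.236 0.252 0.327] mean 0.295 Ft [-0.2  0.8 -1.8] w 0.0072
```

Request:
send_rows(commands=[[[160, 0, 0, 0, 0, 0, 0], [160, 0, 0, 0, 0, 0, 0], [160, 0, 0, 0, 0, 0, 0], [160, 0, 0, 0, 0, 0, 0], [160, 0, 0, -1, 0, 0, 0], [160, 0, 0, -2, 0, 0, 0], [160, 0, 0, -3, 0, 0, 0], [160, 0, 0, -3, 0, 0, 0]]])

```text
time_s: 31.65
eef_pos: [0.5737, -0.0353, 0.2844]
tcp_rot: [3.14, 0.003, -0.229]
contact_force: [-0.2, 0.3, 0.1]
grip_width: 0.0319
```

```bash
python3 tq.py; python3 tq.py; python3 key.py k2; python3 look.py w9 | grep -v grey; python3 rel.py w9|tail -16
```

```text
31.9 [ 0.5735 -0.0353  0.2829] yaw -0.229 turned 3.075 tq [ 0.024  0.031  0.012 -0.004  0.036 -0.04 ] mean 0.01 Ft [-0.1 -0.4  0.4] w 0.032
32.2 [ 0.5736 -0.0353  0.2831] yaw -0.229 turned 3.075 tq [-0.047  0.038  0.021  0.001 -0.033  0.054] mean 0.006 Ft [0.3 0.2 0.2] w 0.032
top z 0.10311117761668047 rect ((572.2972412109375, -36.89936828613281), (21.495832443237305, 7.951625347137451), 77.26790618896484) in tool mm [1.05664983e-01 1.45397704e+00 1.80082968e+02] yaw deg -13.138582669146913
t 32.35 [ 0.5736 -0.0353  0.2832] [ 3.139  0.005 -0.229]
red [321. 241.] 924 med [ 0.5729 -0.0348  0.1014] rect [571.2 -33.1] [139.5  17.9] 76.9 z [0.082 0.103]
redtop [321. 223.] 126 med [ 0.5747 -0.0268  0.0925] rect [574.2 -27.8] [3.3 7.7] 77.0 z [0.086 0.098]
blue [380. 170.] 4485 med [ 0.6129 -0.0107  0.0721] rect [608.7  -7.9] [80.3 46.8] 84.4 z [0.053 0.082]
blue [294. 163.] 2036 med [0.5662 0.0027 0.0717] rect [569.3  12.3] [54.7 23.5] 70.9 z [0.063 0.075]
ring 6634 [[-14.6, -17.6, 80.6], [-9.1, -15.6, 87.5], [0.2, -10.1, 90.7], [9.4, -9.4, 94.5], [14.6, -8.3, 103.0]]Traceback (most recen
[... 308 characters left out ...]
                                                    ~~~~~~~~~~~~~^^^^^^^^^^^^^^^^^^^^
    return _quantile_unchecked(
        a, q, axis, out, overwrite_input, method, keepdims, weights)
    return _ureduce(a,
                    func=_quantile_ureduce_func,
    ...<5 lines>...
                    overwrite_input=overwrite_input,
                    method=method)
    r = func(a, **kwargs)
    result = _quantile(arr,
                       quantiles=q,
    ...<2 lines>...
                       out=out,
                       weights=wgt)
    slices_having_nans = np.isnan(arr[-1, ...])
                                  ~~~^^^^^^^^^
IndexError: index -1 is out of bounds for axis 0 with size 0
```

View pics/w9.png

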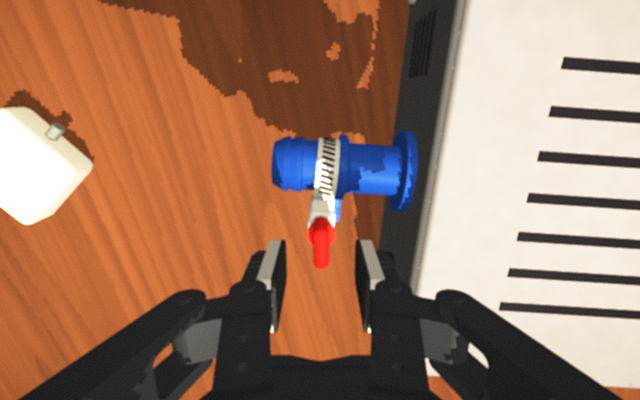

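Snug torque reads 0.295, with a zero of about 0.01 once free. View w9 shows the band at (327,165) next to the shoulder (344,165), with the housing over the tab (338,208). I check the band-to-shoulder gap numerically.

Run:
```python
from h import *
d=np.load('w9.npz'); f={k:d[k] for k in d.files}; P=pts(f); h,s,v=cv2.split(cv2.cvtColor(f['frame'],cv2.COLOR_RGB2HSV))
a=np.radians(-17.0); X=(P[...,0]*np.cos(a)+P[...,1]*np.sin(a))*1000; Y=(-P[...,0]*np.sin(a)+P[...,1]*np.cos(a))*1000; Z=P[...,2]*1000
box=(X>510)&(X<620)&(Z>60)&(Z<90)
blue=(h>100)&(h<125)&(s>140)
for y in range(158,186,4):
    b=box&(abs(Y-y)<2); r=b&(s<90)&(X<575)&(X>535)
    sh=b&blue&(Z>72)&(X>550)&(X<590)
    q=X[r]; zs=Z[r]
    sx=X[b&blue]; sz=Z[b&blue]; c=[round(np.percentile(sz[(sx>=k)&(sx<k+2)],90),1) if ((sx>=k)&(sx<k+2)).sum()>3 else None for k in range(534,578,2)]
    print(y,'ring x',np.round(np.percentile(q,[3,97]),1) if len(q) else None,'z',np.round(np.percentile(zs,[50,97]),1) if len(q) else None,'blue z by x 534..',c)
o=get_obs(); print(o['time_s'])
```

```text
158 ring x [552.3 564.9] z [74.3 75.3] blue z by x 534.. [np.float64(73.5), np.float64(73.1), np.float64(72.5), np.float64(73.3), np.float64(74.3), np.float64(73.4), np.float64(72.3), np.float64(72.0), np.float64(72.0), None, None, None, None, None, None, np.float64(76.8), np.float64(76.9), np.float64(77.0), np.float64(74.7), np.float64(72.1), np.float64(72.0), np.float64(72.2)]
162 ring x [552.5 564.7] z [74.9 76.1] blue z by x 534.. [np.float64(74.8), np.float64(74.3), np.float64(74.4), np.float64(74.4), np.float64(74.9), np.float64(74.8), np.float64(73.8), np.float64(73.4), np.float64(73.7), None, None, None, None, None, None, np.float64(78.4), np.float64(77.8), np.float64(77.7), np.float64(74.7), np.float64(73.3), np.float64(73.2), np.float64(73.3)]
166 ring x [552.8 564.8] z [74.5 75.9] blue z by x 534.. [np.float64(74.7), np.float64(75.0), np.float64(74.0), np.float64(75.3), np.float64(75.1), np.float64(74.6), np.float64(73.5), np.float64(73.8), np.float64(73.7), None, None, None, None, None, None, np.float64(77.5), np.float64(78.2), np.float64(78.1), np.float64(75.2), np.float
[... 769 characters left out ...]
4(72.9), np.float64(70.8), np.float64(71.0), np.float64(70.5)]
178 ring x [553.2 565.3] z [66.3 69.5] blue z by x 534.. [np.float64(69.1), np.float64(69.6), np.float64(68.2), np.float64(69.0), np.float64(70.1), np.float64(69.1), np.float64(67.7), np.float64(67.9), np.float64(67.7), np.float64(67.6), None, None, None, None, None, np.float64(73.5), np.float64(74.3), np.float64(74.1), np.float64(69.8), np.float64(67.5), np.float64(67.8), np.float64(67.0)]
182 ring x [538.9 569.3] z [61.6 64.4] blue z by x 534.. [None, None, None, None, np.float64(63.8), None, None, None, None, None, None, None, None, None, None, np.float64(68.8), np.float64(69.4), np.float64(69.9), None, None, None, None]
32.35
```

The band spans 552.8–565.0 mm and the shoulder starts at about 564.5 mm, so it is home with no skew. I lift clear and hand in.

Request:
send_rows(commands=[[[160, 0, 0, -2, 0, 0, 0], [160, 0, 0, -4, 0, 0, 0], [160, 0, 0, -6, 0, 0, 0], [160, 0, 0, -8, 0, 0, 0], [160, 0, 0, -8, 0, 0, 0], [160, 0, 0, -8, 0, 0, 0], [160, 0, 0, -8, 0, 0, 0], [160, 0, 0, -8, 0, 0, 0]]])

```text
time_s: 33.35
eef_pos: [0.574, -0.0352, 0.3626]
tcp_rot: [3.139, 0.006, -0.229]
contact_force: [0.2, -0.2, -0.3]
grip_width: 0.0317
```

```bash
python3 st.py; python3 -c "
from station import *
print(finish_job())"
```

```text
33.35 [ 0.574  -0.0352  0.3626] [ 3.139  0.006 -0.229] Ft [0.28 0.1  0.34] Mw [-0.037  0.026  0.041] Mt [-0.042 -0.017 -0.041] w 0.03172456423387474 j [-0.12  0.39  1.5  -0.    1.26  0.11]
the job is handed in; nothing more can be done
None
```

The smaller clamp is on the sleeve, key up and snug, and I handed the job in at 33.4 s of the 72 s allowed. I lifted it off the stand, slid it over the barbs until the shoulder pushed back with 8 N, and turned the key about 3.07 rad clockwise with one regrasp.

- **Tightness:** the last readings averaged 0.295 N·m, against a snug range of 0.24–0.34. With the hand free the sensor read about 0.01. Single readings scatter by about ±0.05, and one outlier read 0.314 at about 2.3 rad, before the band gripped, so I went by averages.
- **Position:** in the last close picture the band is square and touches the shoulder. The band's edge measured 565.0 mm and the shoulder's face about 564.5 mm, so they agree within the camera error.
- **Housing and tab:** the housing is over the locating tab in that picture. I did not measure its height above the tab after tightening.
- **Other things:** I never moved near the jar, the adapter or the headphone amp, and the gripper was clear of everything at hand-in. I did not re-measure their positions afterwards.

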